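Square the drawing boards in the jig and lock the keeper collar

TASK

Tap the untidy stack of three thin drawing boards square in the jig's inside corner, so that every board lies flat with its edges flush against both fences. Then turn the lock collar by its lever to the locked mark, lever in line with the black line and keeper tongue over the boards, and leave the stack still flush. Leave the bottles and other things on the desk as they stand.

Things in the scene. Friction and masses are not known exactly. Their poses are not given: they have to be found in the camera images.
- jig: Squaring jig screwed to the desk: grey base 8 mm thick, two aluminium fences. Origin on the desk; in jig axes (mm) the base spans x -90..110, y -135..155. Far fence: inner face x=70, y from -130 to 40. Left fence: inner face y=30, x from -50 to 70. Fences 10 thick, tops 36 above the desk. Boards lie on a raised bed, x -27..70, y -95..30, top 16 above the desk.
- collar (a joint): Captive steel lock collar on a post beside the left fence; vertical axis through collar_axis. Rad, positive counter-clockwise from above. 0 = locked mark: lever along jig +y, tongue along jig -y over the boards. Starts open at 1.0 to 2.2; travel -0.5 to 2.6, no stop at the mark. Light friction (0.12 N m); stays where left. Ring 48 mm wide, 18 to 60 mm above the desk, 26 mm cap to 68 mm.
- collar_axis (a point): Point on the collar's turning axis, 68 mm above the desk, at jig (20, 75) mm.
- lever_grip (a point): Point on the top edge of the collar's thumb lever, mid-width, 48 mm from the collar's axis. The lever is an upright bar 12 mm wide, reaching radially from the ring to 62 mm from the axis, from 43 to 68 mm above the desk; it turns with the collar.
- tongue_tip (a point): Underside of the keeper tongue at its tip, 80 mm from the collar's axis, 43 mm above the desk. The tongue is a flat steel bar 20 mm wide and 8 mm thick on the collar, on the far side from the lever; it clears the top of the flat stack of three boards by 3 mm.
- locked_mark (a point): Middle of the short black index line (16 x 4 mm) on the jig's base, at jig (20, 145) mm: the locked mark for the lever.
- board0: Loose plywood drawing board, number 1 of three alike from the bottom of the stack: 100 (x) x 130 (y) x 8 mm, about 70 g, smooth. Origin at the centre of its underside. Home, against both fences, its centre is at jig (+20, -35) mm and its axes are parallel to the jig's. They start flat on one another, each shifted 8 to 26 mm short of both fences and turned up to 0.12 rad.
- board1: Loose plywood drawing board, number 2 of three alike from the bottom of the stack: 100 (x) x 130 (y) x 8 mm, about 70 g, smooth. Origin at the centre of its underside. Home, against both fences, its centre is at jig (+20, -35) mm and its axes are parallel to the jig's. They start flat on one another, each shifted 8 to 26 mm short of both fences and turned up to 0.12 rad.
- board2: Loose plywood drawing board, number 3 of three alike from the bottom of the stack: 100 (x) x 130 (y) x 8 mm, about 70 g, smooth. Origin at the centre of its underside. Home, against both fences, its centre is at jig (+20, -35) mm and its axes are parallel to the jig's. They start flat on one another, each shifted 8 to 26 mm short of both fences and turned up to 0.12 rad.
- ink_front: Bystander: amber ink bottle, 34 mm diameter, 60 mm high, on the desk just off the jig's open -x side, near where the boards stick out. Origin at the centre of its underside.
- ink_left: Bystander: glass ink bottle, 38 mm diameter, 68 mm high, on the desk off the jig's +y side. Origin at the centre of its underside.
- tin: Bystander: round aluminium nib tin, 36 mm diameter, 32 mm high, on the desk just off the jig's open -y side. Origin at the centre of its underside.
- eraser: Bystander: white eraser, 24 x 55 x 16 mm, on the desk beyond the far fence. Origin at the centre of its underside.
- water_cup: Bystander: orange plastic cup, 74 mm diameter, 90 mm high. Origin at the centre of its underside.
- mug: Bystander: white mug, 80 mm diameter, 90 mm high, with a handle. Origin at the centre of its underside.
- fixative: Bystander: amber jar with black lid, 54 mm diameter, 100 mm high. Origin at the centre of its underside.
There are look-alikes about, which are no part of the job. What is shaped like the board0 but pink is not meant.

How it is judged:
On the way, in this order (a step that is already met when the one before it is completed fails the run):
1. all three boards lie square and flush against both fences (x of board0 in the frame of jig between 0.0175 and 0.0225 m and y of board0 in the frame of jig between -0.0375 and -0.0325 m and angle between the x axis of each of board0, board1, board2 and the x axis of jig, either way round below 0.035 rad and angle between each of board0, board1, board2's own z axis and vertical below 0.035 rad and x of board1 in the frame of jig between 0.0175 and 0.0225 m and y of board1 in the frame of jig between -0.0375 and -0.0325 m and x of board2 in the frame of jig between 0.0175 and 0.0225 m and y of board2 in the frame of jig between -0.0375 and -0.0325 m), for 0.2 s.
2. the collar is turned to its locked mark (value of joint collar between -0.1 and 0.1 rad), for 0.2 s.
At the end, for the whole second after the job is handed in: All three boards lie flat (within 0.035 rad) in the jig, at rest, each within 2.5 mm of its home against both fences and within 0.035 rad of square, and the collar is at rest within 0.1 rad of its locked mark (all of step 1 and all of step 2 and linear speed of each of board0, board1, board2 below 0.02 m/s and velocity of joint collar between -0.05 and 0.05 rad/s); the robot touches nothing.
It fails at once if a bystander is shoved more than 20 mm or tipped over (distance of any of ink_front, ink_left, tin, eraser, water_cup, mug, fixative from where it was at the start of the episode above 0.02 m or angle between any of ink_front, ink_left, tin, eraser, water_cup, mug, fixative's own z axis and vertical above 0.5 rad).
It also fails if it takes over 72 s, if anything falls off the work surface, if the arm or the gripper's body presses on something with over 40 N, if the wrist force passes 120 N, or if a joint passes its speed limit or range.

ROBOT

A 7-joint arm with a two-finger parallel gripper is mounted at the origin on the work surface. World frame = base frame: x ahead of the robot, y to its left, z up, the work surface at z = 0. Lengths are in m, angles in rad, forces in N, time in s.
With the tool pointing down it reaches from about 0.4 to 0.9 m from the base axis. Payload 5.5 kg.
Tool frame: the origin (TCP) lies midway between the tips of the shut fingers; the grasp point (between the pads) lies 19 mm behind it; z points along the fingers, y is the line along which they close (so a half turn about z gives the same grasp; the last joint's range is limited). The gripper opens to 85 mm and grips with 20 to 120 N. Pads are 22 mm wide; open, the fingers measure 114 mm over their backs; the gripper's body (76 mm by 85 mm) begins 54 mm behind the grasp point. The pads swing forward as they close: fully open they stand 13 mm farther back than shut.
Start: joints at [1.493, 0.501, -0.427, 1.55, 0.221, 1.138, -0.21], TCP at [0.217, -0.613, 0.231] pointing down, gripper open.
Joint ranges: [-2.88, 2.88], [-0.31, 2.03], [-1.54, 1.56], [0.2, 2.42], [-1.41, 4.55], [0.19, 2.02], [-2.57, 2.57]. Speed limits (rad/s): [2.57, 2.57, 3.14, 3.14, 3.14, 3.14, 3.14].

INTERFACE

Orientations are given as [roll, pitch, yaw] about the fixed x, y, z axes, in that order (R = Rz(yaw) Ry(pitch) Rx(roll)).
In Python, from rig import arm gives the robot as it stands.
- The arm moves only by the shell command python3 -m creep 'ROWS' [FORCE]. ROWS is JSON, a list of rows, each a list of 7 numbers: the shift along the tool's x, y, z in units of 25 mm (1.0 is 25 mm), then the turn, a rotation vector about the tool's x, y, z in units of 5 degrees (1.0 is 5 degrees), then the opening, from 0 (shut) to 1 (fully open). A call has 1 to 12 rows; each row is the pose to reach, as a shift and turn from the pose commanded when the call began, along the tool's axes at that moment; what a row does not reach only later rows make up. A row lasts 1/12 s, in which the tool goes at most 41.7 mm and 7.16 degrees, less where a joint would pass 70% of its speed; a pose out of reach is approached as far as the arm can. A call with a gripper value outside its range is refused whole. The fingers move at their own pace and stop on an object; FORCE is the grip in N (left out, the last holds). Time passes only in rows, so rows that repeat a pose let the fingers close. It gives the time, the measured TCP pose, the force, the opening and the grip force at its end, in the units of the state.
- arm.get_obs(): the state, without advancing time (a new reading comes with each control period).
- arm.snapshot(name): name is "scene" or "top" or "wrist"; returns a dict with "frame" (420x560x3 uint8, blue, green, red), "range_z" (420x560 float32, m along the optical axis (not along the pixel's ray), 0 where there is no reading), "fov_y" (degrees; the focal length in pixels is half the picture's height over the tangent of half this angle, whatever the lens; pixels are square), "cx", "cy" (the principal point, pixels), "world_to_cam" (4x4, takes a point from world to camera coordinates); the wrist camera has in their place "T_tool_cam" (4x4, takes a point from camera to tool coordinates, whose origin is the TCP and whose axes are the flange's). Camera axes: x right, y up, looking along -z (the intrinsics and any distortion apply to the point x, -y, -z); pixel columns grow to the right and rows downward; lengths in m; the calibration is good to about 2 mm. A picture is of the moment at which its call begins: read the wrist's pose just before it.
- arm.hand_in(): hands the job in; it is judged then, once.
The state is a dict: "t": time; "q": joint angles; "joint_vel": joint speeds; "joint_efforts": joint torques, N m; "tcp_pos": TCP position; "orientation": TCP orientation; "ft_force": force on the tool from outside, world axes, zero at the start; "torque": the same for the moment, N m; "grip_width": finger opening in m; "grip_force": force on a finger pad.
Only numpy, scipy, OpenCV 4.12 (cv2) and the standard library are available. Lean on these libraries where they do the work, as an engineer would, in place of code of your own. Each camera call takes 0.05 s, during which the arm holds its last target. There are 200 camera calls.

## Working session

There is one attempt and no reset: what is moved stays moved. The work goes in short steps, Python scripts to look and compute and a shell command to move; the robot and the scene stay as the last step left them, time stands still between calls to the robot, and variables do not carry over. Pictures are saved under pics/ and viewed, at most 10 in all, crops included, and the job is handed in when it is done.

```bash
ls; mkdir -p pics
cat > h.py <<'E'
import numpy as np, cv2
from rig import arm
def cam(s):
    f=210/np.tan(np.radians(s["fov_y"])/2); return f,s["cx"],s["cy"]
def ray_plane(s,uv,z):
    f,cx,cy=cam(s); T=np.linalg.inv(s["world_to_cam"])
    uv=np.atleast_2d(uv).astype(float)
    d=np.c_[(uv[:,0]-cx)/f,-(uv[:,1]-cy)/f,-np.ones(len(uv))]@T[:3,:3].T
    o=T[:3,3]; return o+d*((z-o[2])/d[:,2])[:,None]
def cloud(s):
    f,cx,cy=cam(s); v,u=np.mgrid[:420,:560]; r=s["range_z"]
    P=np.stack([(u-cx)/f*r,-(v-cy)/f*r,-r],-1)
    T=np.linalg.inv(s["world_to_cam"]); return P@T[:3,:3].T+T[:3,3]
E
python3 - <<'E'
from h import *
a=arm.snapshot("scene");b=arm.snapshot("top")
np.savez("s0.npz",**{k:a[k] for k in a});np.savez("t0.npz",**{k:b[k] for k in b})
cv2.imwrite("pics/a.png",a["frame"]);cv2.imwrite("pics/b.png",cv2.resize(b["frame"],(800,600)))
for s in(a,b): print({k:np.round(s[k],3) for k in s if k not in("frame","range_z")})
print(arm.get_obs())
E
```

```text
pics
{'fov_y': np.float64(53.228), 'cx': np.float64(284.163), 'cy': np.float64(203.859), 'world_to_cam': array([[ 0.42 ,  0.908, -0.003, -0.229],
       [-0.692,  0.322,  0.646,  0.301],
       [ 0.587, -0.269,  0.763, -1.529],
       [ 0.   ,  0.   ,  0.   ,  1.   ]])}
{'fov_y': np.float64(57.945), 'cx': np.float64(276.378), 'cy': np.float64(207.107), 'world_to_cam': array([[ 1.000e-03, -1.000e+00,  2.400e-02,  1.000e-03],
       [ 9.860e-01,  5.000e-03,  1.650e-01, -5.330e-01],
       [-1.650e-01,  2.400e-02,  9.860e-01, -1.194e+00],
       [ 0.000e+00,  0.000e+00,  0.000e+00,  1.000e+00]])}
{'t': 0.1, 'q': array([ 1.49318431,  0.50175128, -0.42681097,  1.5513313 ,  0.22078108,
        1.13827406, -0.21027394]), 'joint_vel': array([ 4.82735398e-04, -2.86672111e-03, -2.92384633e-04, -2.69751967e-03,
       -1.01592342e-03,  8.85824945e-05,  5.49244805e-04]), 'joint_efforts': array([-1.06414783e-02, -5.70810592e+01, -5.83870947e+00, -2.81751090e+01,
        1.04683902e-02,  5.45741219e-03,  3.06557195e-05]), 'tcp_pos': array([ 0.21703308, -0.61205019,  0.230371  ]), 'orientation': array([-3.13987853e+00, -8.58938996e-05,  3.40878609e-01]), 'ft_force': array([0.25288007, 0.40749377, 0.31396927]), 'torque': array([-0.01984053,  0.06624928,  0.04187172]), 'grip_force': 0.0, 'grip_width': 0.08539409488290468}
```

View pics/a.png

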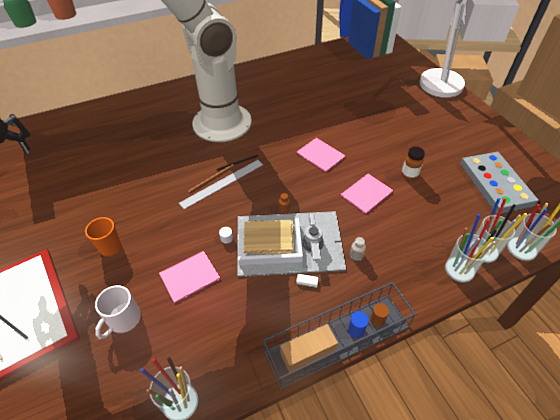

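View pics/b.png

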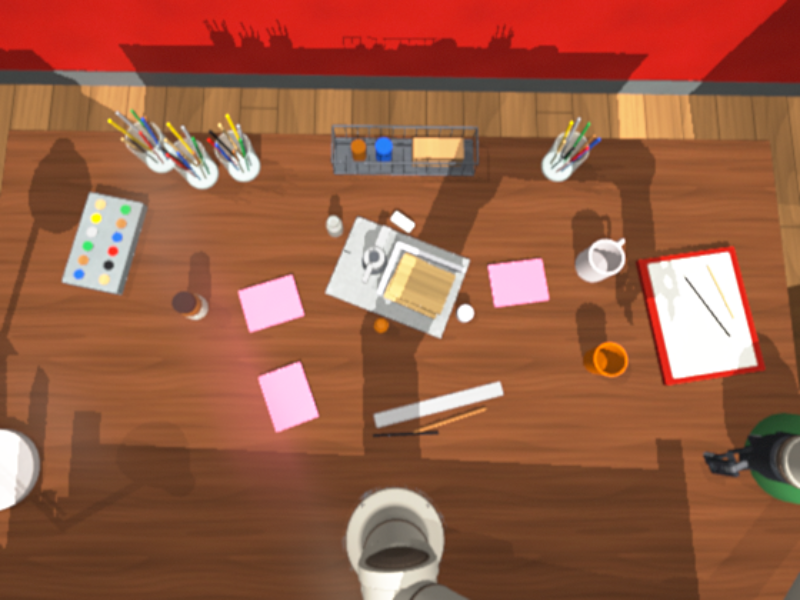

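The two pictures show the jig near scene (290,243) and top (398,277 of 800). The boards are tan, the collar is left of the left fence with its lever pointing up and right, and the far fence faces away from the robot. The amber bottle is at top (382,325), the tin at (465,313), ink_left at (335,226) and the eraser at (402,221).

Run:
```python
from h import *
s=dict(np.load("t0.npz")); P=cloud(s); im=s["frame"]
hsv=cv2.cvtColor(im,cv2.COLOR_BGR2HSV)
roi=np.zeros((420,560),bool); roi[145:242,222:335]=1
m=(roi&(P[...,2]>0.005)&(P[...,2]<.1)).astype(np.uint8)
n,l,st,c=cv2.connectedComponentsWithStats(m)
for i in range(1,n):
    if st[i,4]>20: print(i,st[i],np.round(P[l==i].mean(0),3),P[l==i][:,2].max().round(3))
# base: biggest
i=1+np.argmax(st[1:,4]); q=P[(l==i)]
print("z hist",np.histogram(q[:,2],bins=np.arange(0,.08,.004)))
r=cv2.minAreaRect(q[:,:2].astype(np.float32)*1000);print(r,cv2.boxPoints(r))
u=cv2.resize(im[145:242,222:335],None,fx=7,fy=6.18,interpolation=cv2.INTER_CUBIC);cv2.imwrite("pics/c.png",cv2.resize(im[147:240,225:335],(710,600),interpolation=cv2.INTER_CUBIC))
```

```text
9 [273 149  17  14 119] [ 0.718 -0.015  0.015] 0.022
19 [228 152  12  14 136] [0.695 0.144 0.047] 0.075
20 [ 228  152  101   85 4735] [ 0.582 -0.006  0.023] 0.075
72 [320 214  11  12 104] [ 0.495 -0.158  0.03 ] 0.037
81 [261 223  11  11  93] [0.465 0.035 0.046] 0.066
z hist (array([   0,  910, 1355,  277,  113,   92,  106,   71,  227,  710,  503,
         59,   52,   57,   50,   49,   49,   48,    7]), array([0.   , 0.004, 0.008, 0.012, 0.016, 0.02 , 0.024, 0.028, 0.032,
       0.036, 0.04 , 0.044, 0.048, 0.052, 0.056, 0.06 , 0.064, 0.068,
       0.072, 0.076]))
((587.974853515625, -3.623321533203125), (293.846435546875, 212.1874542236328), 68.90068054199219) [[ 436.10364  -102.50426 ]
 [ 634.06555  -178.88872 ]
 [ 739.84607    95.257614]
 [ 541.88416   171.64207 ]]
```

View pics/c.png

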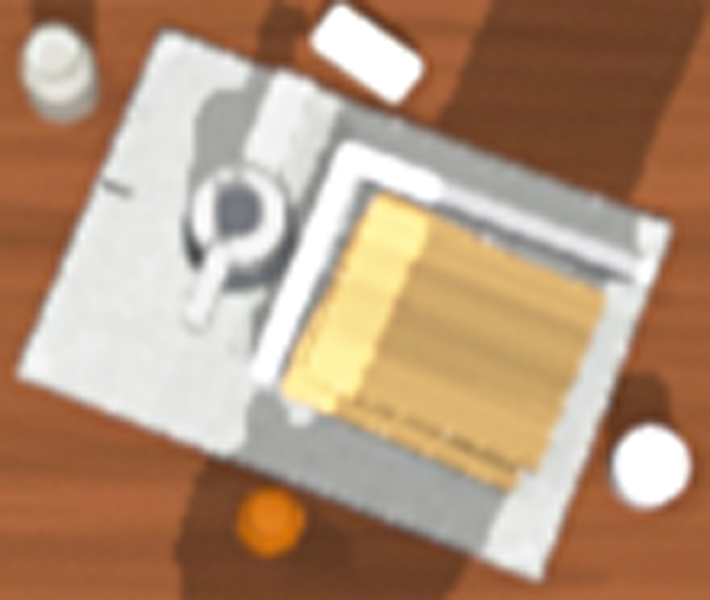

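The enlarged crop shows the base corners at (165,30), (672,225), (540,578) and (20,375), and the black line at (116,187). The collar is at (238,210) with its lever pointing towards (200,310), so it is open by about π/2. The boards stand off both fences, the amber bottle is at (270,520) and the tin at (650,465).

```bash
cat >> h.py <<'E'
def fit(J,W):
    "jig->world 2D rigid"
    J=np.array(J,float);W=np.array(W)[:,:2]; a=J-J.mean(0);b=W-W.mean(0)
    th=np.arctan2((a[:,0]*b[:,1]-a[:,1]*b[:,0]).sum(),(a*b).sum())
    R=np.array([[np.cos(th),-np.sin(th)],[np.sin(th),np.cos(th)]]); return th,R,W.mean(0)-R@J.mean(0)
def plan(th,R,t,jx,jy,z,yaw):
    "tool-frame units from the present pose to jig point (m), tcp height z, tool yaw"
    o=arm.get_obs(); from_=o["tcp_pos"]; y0=o["orientation"][2]
    w=np.r_[R@[jx,jy]+t,z]-from_
    X=np.array([np.cos(y0),np.sin(y0),0]);Y=np.array([np.sin(y0),-np.cos(y0),0])
    d=(y0-yaw+np.pi)%(2*np.pi)-np.pi
    return np.round(np.array([w@X,w@Y,-w[2]])/.025,2),"turn z units",round(np.degrees(d)/5,2)
E
python3 - <<'E'
from h import *
s=dict(np.load("t0.npz"));P=cloud(s)
c=lambda p:np.array(p)/6.4545+[225,147]
C=ray_plane(s,c([(165,30),(672,225),(540,578),(20,375)]),.008)
J=[(.11,.155),(.11,-.135),(-.09,-.135),(-.09,.155)]
th,R,t=fit(J,C);print(th,t,"resid mm",np.round(((R@np.array(J).T).T+t-C[:,:2])*1000,1))
np.savez("jig.npz",th=th,R=R,t=t)
inv=lambda w:np.round((np.asarray(w)[:,:2]-t)@R*1000,1)
print("mark",inv(ray_plane(s,c([(116,187)]),.008)),"cap",inv(ray_plane(s,c([(238,210)]),.068)),"leverend",inv(ray_plane(s,c([(197,318)]),.068)))
print("tin",inv(ray_plane(s,c([(650,465)]),.032)),"inkf",inv(ray_plane(s,c([(270,520)]),.06)),"inkl",inv(ray_plane(s,c([(55,50)]),.068)))
print("top board corners",inv(ray_plane(s,c([(378,195),(608,290),(540,470),(285,388)]),.04)))
print(plan(th,R,t,.02,0,.25,th))
E
```

```text
-0.3705346589344664 [ 0.57316386 -0.0128398 ] resid mm [[-0.1  0.8]
 [-0.5 -0.6]
 [ 0.1 -0.5]
 [ 0.5  0.3]]
mark [[ 21.1 146.1]] cap [[20.  75.7]] leverend [[-38.8  74.3]]
tin [[ -18.6 -165. ]] inkf [[-118.6    3.7]] inkl [[ 63.1 192.4]]
top board corners [[  60.1   14.5]
 [  57.  -113.1]
 [ -42.9 -113.2]
 [ -51.2   22.2]]
(array([ 22.04, -17.3 ,  -0.79]), 'turn z units', np.float64(8.15))
```

```bash
cat > p.py <<'E'
import sys
from h import *
j=np.load("jig.npz");a=[float(x) for x in sys.argv[1:]]
o=arm.get_obs();print("t",o["t"].__round__(2),"jig mm",np.round((o["tcp_pos"][:2]-j["t"])@j["R"]*1000,1),"z",o["tcp_pos"][2].round(4),"yaw rel",(o["orientation"]-[0,0,j["th"]]).round(3),"Fjig",(o["ft_force"][:2]@j["R"]).round(1),o["ft_force"][2].round(1),"q7",o["q"][6].round(2),"w",o["grip_width"].__round__(3))
if a: print(plan(j["th"],j["R"],j["t"],a[0]/1e3,a[1]/1e3,a[2]/1e3,j["th"]+a[3]))
E
python3 p.py -85 -40 150 0
```

```text
t 0.1 jig mm [-115.  -687.5] z 0.2304 yaw rel [-3.14  -0.     0.711] Fjig [0.1 0.5] 0.3 q7 -0.21 w 0.085
(array([ 17.82, -18.83,   3.21]), 'turn z units', np.float64(8.15))
```

```bash
python3 -m creep '[[17.8,-18.8,0,0,0,8.15,0.8],[17.8,-18.8,0,0,0,8.15,0.8],[17.8,-18.8,0,0,0,8.15,0.8],[17.8,-18.8,0,0,0,8.15,0.8],[17.8,-18.8,0,0,0,8.15,0.8],[17.8,-18.8,0,0,0,8.15,0.8],[17.8,-18.8,0,0,0,8.15,0.8],[17.8,-18.8,0,0,0,8.15,0.8],[17.8,-18.8,0,0,0,8.15,0.8],[17.8,-18.8,0,0,0,8.15,0.8],[17.8,-18.8,0,0,0,8.15,0.8],[17.8,-18.8,0,0,0,8.15,0.8]]'; python3 p.py -85 -40 150 0
```

```text
t: 1.1
tcp_pos: [0.42, -0.1536, 0.2313]
orientation: [3.141, -0.0, -0.371]
ft_force: [1.3, -0.5, -0.1]
grip_width: 0.0683
grip_force: 0.0
t 1.1 jig mm [ -91.8 -186.6] z 0.2313 yaw rel [ 3.141 -0.    -0.   ] Fjig [ 1.4 -0. ] -0.1 q7 -1.74 w 0.068
(array([ 0.27, -5.87,  3.25]), 'turn z units', np.float64(-0.0))
```

```bash
python3 -m creep '[[0.2,-2,0.5,0,0,0,0.8],[0.2,-4,1,0,0,0,0.8],[0.2,-5.8,2,0,0,0,0.8],[0.2,-5.8,3.2,0,0,0,0.8],[0.2,-5.8,4.6,0,0,0,0.8],[0.2,-5.8,5.8,0,0,0,0.8],[0.2,-5.8,6.6,0,0,0,0.8],[0.2,-5.8,6.6,0,0,0,0.8],[0.2,-5.8,6.6,0,0,0,0.8]]'; python3 p.py -82 -40 7 0
python3 - <<'E'
from h import *
cv2.imwrite("pics/d.png",arm.snapshot("wrist")["frame"])
E
```

```text
t: 1.85
tcp_pos: [0.476, -0.0217, 0.0655]
orientation: [3.141, 0.003, -0.37]
ft_force: [1.0, 0.9, 1.0]
grip_width: 0.0683
grip_force: 0.0
t 1.85 jig mm [-87.4 -43.5] z 0.0655 yaw rel [3.141e+00 3.000e-03 1.000e-03] Fjig [0.6 1.2] 1.0 q7 -2.32 w 0.068
(array([ 0.22, -0.14,  2.34]), 'turn z units', np.float64(0.01))
```

View pics/d.png

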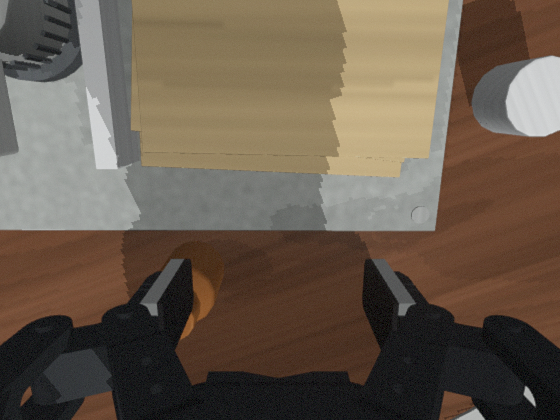

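The wrist view shows the boards from (130,0) to (430,175). The finger tips are at (180,290) and (380,290), and the amber bottle is behind the left finger near (205,280). I'll check that clearance with the range data before going down.

```bash
cat >> h.py <<'E'
def wcloud():
    o=arm.get_obs(); s=arm.snapshot("wrist"); f,cx,cy=cam(s); v,u=np.mgrid[:420,:560]; r=s["range_z"].astype(float)
    P=np.stack([(u-cx)/f*r,-(v-cy)/f*r,-r],-1); T=s["T_tool_cam"]; Pt=P@T[:3,:3].T+T[:3,3]
    from scipy.spatial.transform import Rotation as Ro
    W=Pt@Ro.from_euler("xyz",o["orientation"]).as_matrix().T+o["tcp_pos"]
    j=np.load("jig.npz"); G=W.copy(); G[...,:2]=(W[...,:2]-j["t"])@j["R"]; G[r==0]=np.nan
    return s,Pt,G*1000
E
python3 - <<'E'
from h import *
s,Pt,G=wcloud(); np.savez("w0.npz",im=s["frame"],Pt=Pt,G=G)
hsv=cv2.cvtColor(s["frame"],cv2.COLOR_BGR2HSV).astype(int)
m=(hsv[...,0]<18)&(hsv[...,1]>210)&(hsv[...,2]>90)
v,u=np.where(m);print(m.sum(),u.min(),u.max(),v.min(),v.max())
g=G[m&(G[...,2]>15)]
for lo,hi in((15,40),(40,52),(52,70)):
    k=g[(g[:,2]>lo)&(g[:,2]<hi)]
    if len(k):print(lo,len(k),np.nanpercentile(k,[2,50,98],axis=0).round(0).tolist())
h,w=Pt.shape[:2]
k=(np.abs(Pt[...,2])<.03)&(np.abs(Pt[...,1])<.07)
print("finger",np.round(np.nanpercentile(Pt[k],[1,50,99],axis=0)*1000),k.sum())
for (u,v) in((165,270),(178,262),(150,300),(380,262),(205,255),(190,325)):print(u,v,Pt[v,u].round(4)*1000,G[v,u].round(0))
E
```

```text
Traceback (most recent call last):
ValueError: zero-size array to reduction operation minimum which has no identity
```

Run:
```python
from h import *
d=np.load("w0.npz");Pt,G,im=d["Pt"],d["G"],d["im"]
g=G[(G[...,2]>12)&(G[...,0]<-92)&(np.abs(G[...,1])<60)&(Pt[...,2]*1000>12)]
for lo,hi in((12,35),(35,52),(52,70)):
    k=g[(g[:,2]>lo)&(g[:,2]<hi)]
    if len(k):print(lo,len(k),np.nanpercentile(k,[2,50,98],axis=0).round(0).tolist())
for (u,v) in((165,270),(178,264),(185,300),(380,266),(205,255),(210,290),(190,325),(30,20),(300,100),(120,100)):print(u,v,im[v,u],(Pt[v,u]*1000).round(1),G[v,u].round(0))
```

```text
12 895 [[-117.0, -10.0, 13.0], [-101.0, -3.0, 23.0], [-97.0, 17.0, 34.0]]
35 872 [[-125.0, -9.0, 36.0], [-109.0, -4.0, 40.0], [-99.0, 1.0, 51.0]]
52 35 [[-117.0, -5.0, 52.0], [-111.0, -4.0, 53.0], [-107.0, -2.0, 55.0]]
165 270 [87 86 87] [ 10.7 -41.4 -22.7] [-75.  -2.  90.]
178 264 [89 86 87] [ 11.1 -37.9 -18.3] [-75.  -5.  85.]
185 300 [25 22 27] [ -2.2 -35.6 -20.8] [-88.  -8.  88.]
380 266 [88 89 88] [ 10.8  35.8 -19.4] [-75. -79.  86.]
205 255 [30 51 76] [-13.  -41.9  48.6] [-99.  -1.  18.]
210 290 [ 46  82 128] [-24.2 -36.2  29. ] [-110.   -7.   38.]
190 325 [ 51  92 141] [-29.5 -41.4   5.4] [-116.   -2.   61.]
30 20 [70 70 69] [ 99.4 -98.1  15.1] [13. 55. 52.]
300 100 [ 95 126 144] [69.6  8.5 26. ] [-16. -52.  41.]
120 100 [104 104 103] [ 69.8 -75.4  37.2] [-16.  32.  30.]
```

```bash
python3 - <<'E'
from h import *
d=np.load("w0.npz");Pt,G,im=d["Pt"]*1000,d["G"],d["im"]
for u in (180,375):
  for v in range(254,276,2):print(u,v,Pt[v,u].round(1))
for u in (150,250,350,400):
  for v in range(140,182,4):print(u,v,G[v,u].round(0),end=" ")
  print()
E
python3 p.py -74 -42 5 0
```

```text
180 254 [-11.8 -55.4  47.2]
180 256 [-12.  -54.8  44.7]
180 258 [-11.1 -53.5  39.9]
180 260 [ 10.2 -38.7 -12.5]
180 262 [ 10.8 -37.8 -15.9]
180 264 [ 11.1 -37.1 -18.4]
180 266 [ 10.8 -36.9 -19.5]
180 268 [ 11.3 -36.1 -22.4]
180 270 [ 10.8 -36.  -22.8]
180 272 [ 10.2 -35.9 -23.4]
180 274 [ 10.  -35.7 -24.5]
375 254 [-19.7  58.   66.5]
375 256 [-21.   58.1  66.5]
375 258 [-22.2  58.1  66.2]
375 260 [ 10.7  35.5 -13.7]
375 262 [ 10.8  34.9 -15.8]
375 264 [ 10.5  34.7 -16.9]
375 266 [ 10.5  34.2 -18.7]
375 268 [ 10.7  33.7 -20.9]
375 270 [ 11.   33.  -23.3]
375 272 [ 11.1  32.5 -25.3]
375 274 [ 10.   32.8 -24.4]
150 140 [-34.  16.  40.] 150 144 [-36.  16.  40.] 150 148 [-38.  17.  40.] 150 152 [-39.  16.  42.] 150 156 [-43.  22.  25.] 150 160 [-45.  22.  25.] 150 164 [-47.  22.  26.] 150 168 [-49.  23.  25.] 150 172 [nan nan nan] 150 176 [-56.  29.   9.] 150 180 [-58.  29.   8.] 
250 140 [-34. -29.  40.] 250 144 [-36. -29.  41.] 250 148 [-37. -29.  41.] 250 152 [-39. -29.  41.] 250 156 [-41. -29.  41.] 250 160 [-45. -28.  26.] 250 164 [-47. -28.  27.] 250 168 [-49. -28.  25.] 250 172 [-51. -28.  26.] 250 176 [-56. -27.   9.] 250 180 [-58. -27.   9.] 
350 140 [-34. -74.  41.] 350 144 [-36. -75.  40.] 350 148 [-37. -75.  42.] 350 152 [-39. -75.  40.] 350 156 [-41. -75.  40.] 350 160 [-45. -78.  25.] 350 164 [-47. -78.  25.] 350 168 [-49. -78.  25.] 350 172 [-51. -79.  24.] 350 176 [-53. -78.  26.] 350 180 [-58. -82.   9.] 
400 140 [-34. -97.  42.] 400 144 [-36. -97.  41.] 400 148 [-37. -98.  40.] 400 152 [-39. -98.  41.] 400 156 [-41. -98.  40.] 400 160 [-43. -98.  39.] 400 164 [ -46. -101.   32.] 400 168 [ -49. -103.   25.] 400 172 [ -54. -109.    9.] 400 176 [ -56. -109.   10.] 400 180 [ -58. -110.    9.] 
t 1.95 jig mm [-85.2 -43.1] z 0.0675 yaw rel [-3.141e+00 -2.000e-03 -0.000e+00] Fjig [-0.9  0.7] 0.4 q7 -2.32 w 0.068
(array([ 0.45, -0.04,  2.5 ]), 'turn z units', np.float64(-0.0))
```

```bash
python3 -m creep '[[0.5,0,0.5,0,0,0,0.8],[0.5,0,1.2,0,0,0,0.8],[0.5,0,1.9,0,0,0,0.8],[0.5,0,2.3,0,0,0,0.8],[0.5,0,2.58,0,0,0,0.8],[0.5,0,2.58,0,0,0,0.8]]'; python3 p.py -41 -42 2 0
```

```text
t: 2.45
tcp_pos: [0.4887, -0.0269, 0.0018]
orientation: [3.141, 0.0, -0.371]
ft_force: [0.2, -0.0, 0.3]
grip_width: 0.0683
grip_force: 0.0
t 2.45 jig mm [-73.7 -43.7] z 0.0018 yaw rel [ 3.141  0.    -0.   ] Fjig [0.2 0.1] 0.3 q7 -2.4 w 0.068
(array([ 1.31, -0.07, -0.01]), 'turn z units', np.float64(-0.0))
```

```bash
python3 -m creep '[[0.25,0,0,0,0,0,0.8],[0.4,0,0,0,0,0,0.8],[0.55,0,0,0,0,0,0.8],[0.7,0,0,0,0,0,0.8],[0.82,0,0,0,0,0,0.8],[0.94,0,0,0,0,0,0.8],[1.04,0,0,0,0,0,0.8],[1.13,0,0,0,0,0,0.8],[1.2,0,0,0,0,0,0.8],[1.25,0,0,0,0,0,0.8],[1.27,0,0,0,0,0,0.8]]'; python3 p.py -41 -42 2 0
```

```text
t: 3.37
tcp_pos: [0.5185, -0.0382, 0.0018]
orientation: [-3.142, -0.0, -0.37]
ft_force: [-0.5, 1.0, -0.0]
grip_width: 0.0687
grip_force: 0.7
t 3.37 jig mm [-41.8 -43.4] z 0.0018 yaw rel [-3.142 -0.     0.   ] Fjig [-0.8  0.7] -0.0 q7 -2.37 w 0.069
(array([ 0.03, -0.06, -0.01]), 'turn z units', np.float64(0.0))
```

```bash
python3 -m creep '[[0.03,0,0,0,0,0,0.8],[0.06,0,0,0,0,0,0.8],[0.06,0,0,0,0,0,0.8]]'; python3 p.py; python3 -m creep '[[0.03,0,0,0,0,0,0.8],[0.06,0,0,0,0,0,0.8],[0.06,0,0,0,0,0,0.8]]'; python3 p.py
```

```text
t: 3.62
tcp_pos: [0.5199, -0.0387, 0.0018]
orientation: [-3.141, -0.0, -0.37]
ft_force: [-1.0, 0.5, -0.6]
grip_width: 0.0686
grip_force: 0.5
t 3.62 jig mm [-40.3 -43.4] z 0.0018 yaw rel [-3.141 -0.     0.   ] Fjig [-1.2  0.1] -0.6 q7 -2.36 w 0.069
t: 3.87
tcp_pos: [0.5205, -0.039, 0.0016]
orientation: [3.141, 0.001, -0.37]
ft_force: [-2.6, 1.5, 0.6]
grip_width: 0.0682
grip_force: 1.6
t 3.87 jig mm [-39.6 -43.4] z 0.0016 yaw rel [3.141e+00 1.000e-03 0.000e+00] Fjig [-2.9  0.5] 0.6 q7 -2.36 w 0.068
```

```bash
python3 -m creep '[[0.04,0,0,0,0,0,0.8],[0.08,0,0,0,0,0,0.8],[0.08,0,0,0,0,0,0.8]]'; python3 p.py;  python3 - <<'E'
from h import *
s,Pt,G=wcloud(); cv2.imwrite("pics/e.png",s["frame"])
E
```

```text
t: 4.12
tcp_pos: [0.5204, -0.039, 0.0011]
orientation: [3.141, 0.005, -0.37]
ft_force: [-6.5, 3.2, 2.8]
grip_width: 0.0684
grip_force: 3.7
t 4.12 jig mm [-39.7 -43.5] z 0.0011 yaw rel [3.141 0.005 0.   ] Fjig [-7.2  0.7] 2.8 q7 -2.36 w 0.068
```

View pics/e.png

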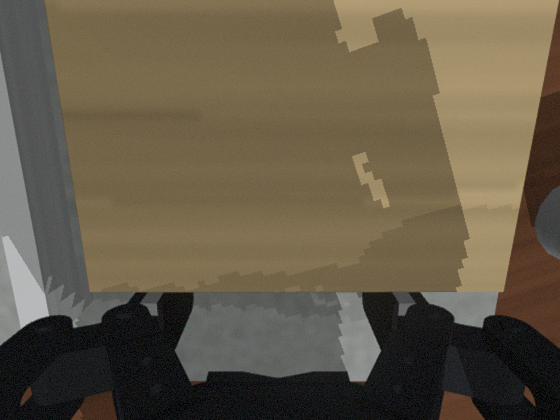

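The wrist view shows all three boards' front edges in line along row 290 and parallel to the fence. Next I back off and go round to the −y side.

```bash
python3 - <<'E'
from h import *
s,Pt,G=wcloud()
for lo,hi in((12,21),(21,28.5),(28.5,36.5),(37,44)):
    k=G[(G[...,2]>lo)&(G[...,2]<hi)&(G[...,0]>-25)&(G[...,0]<60)&(G[...,1]<-60)&(G[...,1]>-140)]
    print(lo,len(k),np.percentile(k[:,1],[0,2]).round(1) if len(k) else "")
E
python3 -m creep '[[-0.3,0,0,0,0,0,0.8],[-0.8,0,-0.5,0,0,0,0.7],[-0.8,0,-2,0,0,0,0.6],[-0.8,0,-3.5,0,0,-1,0.5],[-0.8,0.5,-4.4,0,0,-2,0.4],[-0.8,1,-4.4,0,0,-3,0.36],[-0.8,1,-4.4,0,0,-3,0.36]]'; python3 p.py 32 -132 100 1.5708
```

```text
12 0 
21 0 
28.5 0 
37 53054 [-113.9 -111.8]
t: 4.8
tcp_pos: [0.4965, -0.0593, 0.1135]
orientation: [3.139, -0.005, -0.109]
ft_force: [0.0, -0.3, 0.3]
grip_width: 0.0305
grip_force: 0.0
t 4.8 jig mm [-54.7 -71.1] z 0.1135 yaw rel [ 3.139 -0.005  0.262] Fjig [ 0.1 -0.3] 0.3 q7 -1.97 w 0.031
(array([2.72, 3.25, 0.54]), 'turn z units', np.float64(-15.0))
```

```bash
python3 -m creep '[[0.3,0.5,0,0,0,-1.3,0.36],[0.6,1,0,0,0,-2.6,0.36],[1,1.5,0,0,0,-4,0.36],[1.4,2,0,0,0,-5.4,0.36],[1.8,2.5,0,0,0,-6.8,0.36],[2.2,3,0,0,0,-8.2,0.36],[2.7,3.2,0,0,0,-9.6,0.36],[2.7,3.2,0,0,0,-11,0.36],[2.7,3.2,0,0,0,-12.4,0.36],[2.7,3.2,0,0,0,-13.8,0.36],[2.7,3.2,0,0,0,-15,0.36],[2.7,3.2,0,0,0,-15,0.36]]'; python3 p.py 32 -132 10 1.5708
python3 - <<'E'
from h import *
s,Pt,G=wcloud(); cv2.imwrite("pics/f.png",s["frame"])
k=(np.abs(Pt[...,1])<.045)&(np.abs(Pt[...,0])<.02)&(Pt[...,2]<.02)
print("tip",np.percentile(Pt[k][:,2]*1000,[90,98,99.5]),k.sum())
t=G[(G[...,1]<-140)&(G[...,2]>20)&(G[...,2]<38)];print("tin",np.percentile(t,[2,98],axis=0).round(0).tolist())
E
```

```text
t: 5.8
tcp_pos: [0.5536, -0.1424, 0.1106]
orientation: [-3.14, -0.001, 1.201]
ft_force: [0.3, 0.3, -0.6]
grip_width: 0.0308
grip_force: 0.0
t 5.8 jig mm [  28.6 -127.8] z 0.1106 yaw rel [-3.140e+00 -1.000e-03  1.572e+00] Fjig [0.2 0.4] -0.6 q7 -0.7 w 0.031
(array([-0.17,  0.13,  4.03]), 'turn z units', np.float64(0.01))
tip [-38.58003702 -13.93030279  -7.1650001 ] 37718
tin [[-32.0, -172.0, 21.0], [-5.0, -146.0, 34.0]]
```

View pics/f.png

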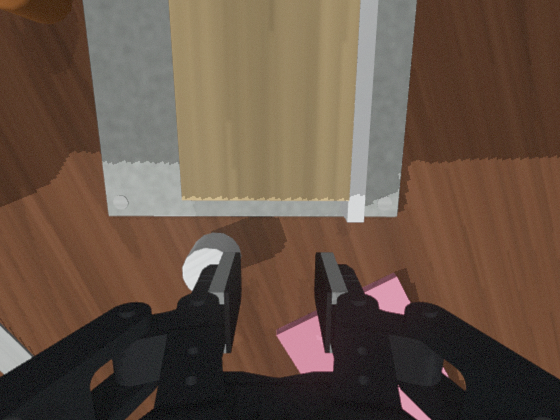

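The wrist view shows the boards' −y edges nearly in line along row 198, flush to the far fence at column 358. The tin at (212,262) is left of the fingers, and the row 0–215 strip is clear.

```bash
python3 -m creep '[[-0.1,0.13,0.8,0,0,0,0.36],[-0.1,0.13,1.8,0,0,0,0.36],[-0.1,0.13,2.8,0,0,0,0.36],[-0.1,0.13,3.5,0,0,0,0.36],[-0.1,0.13,3.9,0,0,0,0.36],[-0.1,0.13,4.16,0,0,0,0.36],[-0.1,0.13,4.16,0,0,0,0.36]]'; python3 p.py 32 -111 6 1.5708
```

```text
t: 6.43
tcp_pos: [0.5558, -0.1458, 0.0082]
orientation: [-3.141, 0.001, 1.198]
ft_force: [-0.3, -0.0, -0.5]
grip_width: 0.0307
grip_force: 0.0
t 6.43 jig mm [  32.  -130.2] z 0.0082 yaw rel [-3.141e+00  1.000e-03  1.569e+00] Fjig [-0.3 -0.1] -0.5 q7 -0.8 w 0.031
(array([0.77, 0.  , 0.09]), 'turn z units', np.float64(-0.02))
```

Push +y. The home edge is at −100, so the TCP goes to about −111.

```bash
python3 -m creep '[[0.15,0,0.08,0,0,0,0.36],[0.27,0,0.08,0,0,0,0.36],[0.38,0,0.08,0,0,0,0.36],[0.48,0,0.08,0,0,0,0.36],[0.58,0,0.08,0,0,0,0.36],[0.67,0,0.08,0,0,0,0.36],[0.74,0,0.08,0,0,0,0.36],[0.77,0,0.08,0,0,0,0.36],[0.77,0,0.08,0,0,0,0.36]]'; python3 p.py; python3 -m creep '[[0.03,0,0,0,0,0,0.36],[0.06,0,0,0,0,0,0.36],[0.06,0,0,0,0,0,0.36]]'; python3 p.py 32 -109 6 1.5708
```

```text
t: 7.18
tcp_pos: [0.5641, -0.1311, 0.0076]
orientation: [3.138, 0.004, 1.197]
ft_force: [-1.3, -3.9, 8.8]
grip_width: 0.0307
grip_force: 4.4
t 7.18 jig mm [  34.3 -113.5] z 0.0076 yaw rel [3.138 0.004 1.567] Fjig [ 0.2 -4.1] 8.8 q7 -0.83 w 0.031
t: 7.43
tcp_pos: [0.5645, -0.1301, 0.0076]
orientation: [3.138, 0.004, 1.196]
ft_force: [-3.4, -5.4, 8.8]
grip_width: 0.0306
grip_force: 4.6
t 7.43 jig mm [  34.4 -112.4] z 0.0076 yaw rel [3.138 0.004 1.567] Fjig [-1.2 -6.2] 8.8 q7 -0.83 w 0.031
(array([ 0.14, -0.1 ,  0.06]), 'turn z units', np.float64(-0.04))
```

```bash
python3 -m creep '[[0,0,-0.15,0,0,0,0.36],[0,0,-0.15,0,0,0,0.36],[0.04,0,-0.15,0,0,0,0.36],[0.08,0,-0.15,0,0,0,0.36],[0.08,0,-0.15,0,0,0,0.36]]'; python3 p.py; python3 -m creep '[[0.03,0,0,0,0,0,0.36],[0.06,0,0,0,0,0,0.36],[0.06,0,0,0,0,0,0.36]]'; python3 p.py 32 -109 6 1.5708
```

```text
t: 7.85
tcp_pos: [0.564, -0.1269, 0.0096]
orientation: [3.141, 0.002, 1.199]
ft_force: [-1.5, -6.1, 2.6]
grip_width: 0.0308
grip_force: 2.6
t 7.85 jig mm [  32.8 -109.6] z 0.0096 yaw rel [3.141e+00 2.000e-03 1.569e+00] Fjig [ 0.8 -6.3] 2.6 q7 -0.83 w 0.031
t: 8.1
tcp_pos: [0.564, -0.1269, 0.0094]
orientation: [-3.141, 0.004, 1.198]
ft_force: [-2.7, -7.3, 2.8]
grip_width: 0.0309
grip_force: 3.9
t 8.1 jig mm [  32.7 -109.6] z 0.0094 yaw rel [-3.141  0.004  1.568] Fjig [ 0.1 -7.8] 2.8 q7 -0.83 w 0.031
(array([ 0.02, -0.03,  0.13]), 'turn z units', np.float64(-0.03))
```

```bash
python3 -m creep '[[-0.3,0,0,0,0,0,0.36],[-0.8,0,0,0,0,0,0.36],[-0.8,0,-1,0,0,0,0.36],[-0.8,0,-2.5,0,0,0,0.36],[-0.6,0.6,-4,0,0,0,0.36],[-0.3,0.6,-5.5,0,0,0,0.36],[-0.3,0.6,-6.5,0,0,0,0.36],[-0.3,0.6,-7,0,0,0,0.36],[-0.3,0.6,-7,0,0,0,0.36],[-0.3,0.6,-7,0,0,0,0.36]]'; python3 p.py;python3 - <<'E'
from h import *
s,Pt,G=wcloud(); cv2.imwrite("pics/g.png",s["frame"])
m=(G[...,2]>36.5)&(G[...,2]<44)&(s["frame"][...,2].astype(int)-s["frame"][...,0]>25)
k=G[m]; c,sz,a=cv2.minAreaRect(k[:,:2].astype(np.float32)); print("top",c,sz,a)
E
```

```text
t: 8.93
tcp_pos: [0.5753, -0.1369, 0.1839]
orientation: [-3.141, 0.001, 1.2]
ft_force: [-0.2, 0.2, -1.1]
grip_width: 0.0308
grip_force: 0.0
t 8.93 jig mm [  46.9 -114.9] z 0.1839 yaw rel [-3.141e+00  1.000e-03  1.570e+00] Fjig [-0.2  0.1] -1.1 q7 -0.65 w 0.031
top (-28.17475128173828, -35.32136917114258) (122.51911163330078, 197.62777709960938) 89.9338607788086
```

View pics/g.png

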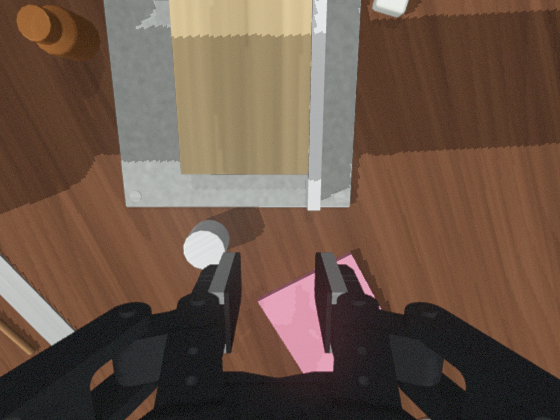

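The wrist view shows the stack against the far fence at column 312, with its near edge at row 175. I'll measure the edges now.

```bash
cat > edges.py <<'E'
from h import *
s,Pt,G=wcloud(); f=s["frame"].astype(int)
m=((G[...,2]>36.5)&(G[...,2]<44)&(f[...,2]-f[...,0]>25)&(G[...,0]>-60)&(G[...,0]<72)&(G[...,1]>-130)).astype(np.uint8)
k=G[m>0]; 
for y in range(-95,25,15):
    b=k[np.abs(k[:,1]-y)<5]
    if len(b)>50: print("y",y,"x",np.percentile(b[:,0],[.5,99.5]).round(1))
for x in range(-20,65,15):
    b=k[np.abs(k[:,0]-x)<5]
    if len(b)>50: print("x",x,"y",np.percentile(b[:,1],[.5,99.5]).round(1))
# lower edges sticking out beyond the top board
for z in (20,28):
    b=G[(abs(G[...,2]-z)<3)&(G[...,0]>-60)&(G[...,0]<66)&(G[...,1]>-130)&(G[...,1]<25)&(f[...,2]-f[...,0]>25)]
    print("z",z,len(b),np.percentile(b,[2,50,98],axis=0).round(0).tolist() if len(b)>5 else "")
F=G[(abs(G[...,2]-37)<3)&(G[...,0]>66)&(G[...,0]<85)&(f[...,2]-f[...,0]<20)]
print("far fence x",np.percentile(F[:,0],[1,50,99]).round(1) if len(F) else "")
E
python3 edges.py
```

```text
y -95 x [-28.6  70.2]
y -80 x [-28.8  69.9]
y -65 x [-28.8  70.3]
y -50 x [-28.7  70. ]
y -35 x [-28.6  70.4]
y -20 x [-28.6  70. ]
y -5 x [-28.7  70.4]
y 10 x [-28.6  70. ]
x -20 y [-96.   24.7]
x -5 y [-95.9  24.7]
x 10 y [-96.2  24.7]
x 25 y [-96.3  24.7]
x 40 y [-96.3  24.6]
x 55 y [-96.4  24.6]
z 20 0 
z 28 0 
far fence x [71.1 76.1 81.1]
```

```bash
python3 - <<'E'
from h import *
s,Pt,G=wcloud()
b=G[(abs(G[...,2]-9)<4)&(abs(G[...,0]-35)<25)&(G[...,1]<-100)];print("base -y edge",np.percentile(b[:,1],[.2,1]))
b=G[(abs(G[...,2]-37)<3)&(abs(G[...,0]-76)<4)&(G[...,1]<-90)];print("fence end",np.percentile(b[:,1],[.2,1]))
E
python3 p.py -22 38 120 1.5708
```

```text
base -y edge [-279.27986898 -273.35144068]
fence end [-126.78773701 -126.41306215]
t 9.08 jig mm [  45.9 -115. ] z 0.1823 yaw rel [-3.138e+00  1.000e-03  1.570e+00] Fjig [-0.6 -1. ] 0.4 q7 -0.65 w 0.031
(array([ 6.12, -2.72,  2.49]), 'turn z units', np.float64(-0.0))
```

The fence end reads 3.4 mm high in the same view, so the board edge is at about −99.7, which is flush. Now I go over to the lever with a half-turned wrist.

```bash
python3 p.py -28 75 120 1.5708; python3 -m creep '[[0.8,-0.3,0,0,0,-1.4,0.4],[1.6,-0.6,0,0,0,-2.8,0.4],[2.4,-0.9,0,0,0,-4.2,0.4],[3.2,-1.2,0,0,0,-5.6,0.4],[4,-1.5,0,0,0,-7,0.4],[4.8,-1.8,0,0,0,-8.4,0.4],[5.6,-2.1,0,0,0,-9.8,0.4],[6.4,-2.4,0,0,0,-11.2,0.4],[7,-2.7,0,0,0,-12.6,0.4],[7.6,-2.96,0.5,0,0,-14,0.4],[7.6,-2.96,1,0,0,-15.4,0.4],[7.6,-2.96,1.5,0,0,-16.8,0.4]]' ; python3 p.py -28 75 110 3.14159
```

```text
t 9.08 jig mm [  45.9 -115. ] z 0.1823 yaw rel [-3.138e+00  1.000e-03  1.570e+00] Fjig [-0.6 -1. ] 0.4 q7 -0.65 w 0.031
(array([ 7.6 , -2.96,  2.49]), 'turn z units', np.float64(-0.0))
t: 10.08
tcp_pos: [0.5746, 0.0694, 0.1452]
orientation: [-3.141, -0.002, 2.676]
ft_force: [-0.1, -0.4, -0.2]
grip_width: 0.0339
grip_force: 0.0
t 10.08 jig mm [-28.5  77.1] z 0.1452 yaw rel [-3.141e+00 -2.000e-03  3.046e+00] Fjig [ 0.  -0.4] -0.2 q7 0.27 w 0.034
(array([-0.03, -0.08,  1.41]), 'turn z units', np.float64(-1.09))
```

```bash
python3 -m creep '[[0,-0.1,0,0,0,-1.1,0.4],[0,-0.1,0,0,0,-1.1,0.4],[0,-0.1,0,0,0,-1.1,0.4]]' ; python3 p.py -28 75 45 3.14159
python3 - <<'E'
from h import *
s,Pt,G=wcloud(); cv2.imwrite("pics/h.png",s["frame"])
m=(G[...,2]>62)&(G[...,2]<73)&(G[...,0]<-8)&(G[...,0]>-60)&(abs(G[...,1]-75)<30)&(Pt[...,2]>.02)
k=G[m][:,:2].astype(np.float32); print(len(k), cv2.minAreaRect(k) if len(k)>9 else "")
E
```

```text
t: 10.33
tcp_pos: [0.5737, 0.0656, 0.1456]
orientation: [3.141, -0.003, 2.76]
ft_force: [0.0, -0.6, 0.4]
grip_width: 0.0343
grip_force: 0.0
t 10.33 jig mm [-27.9  73.3] z 0.1456 yaw rel [ 3.141e+00 -3.000e-03  3.130e+00] Fjig [ 0.3 -0.6] 0.4 q7 0.35 w 0.034
(array([0.01, 0.07, 4.02]), 'turn z units', np.float64(-0.13))
975 ((-24.578601837158203, 77.70272827148438), (33.09967803955078, 11.835741996765137), 1.051957607269287)
```

View pics/h.png

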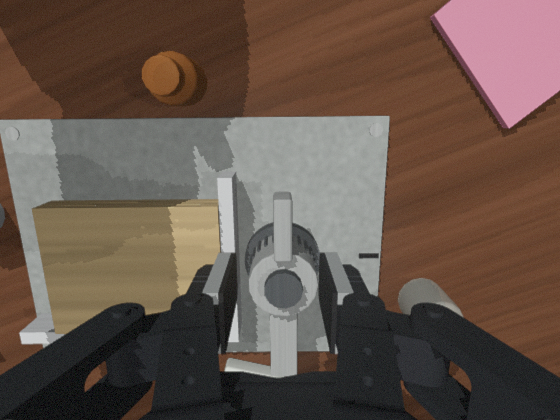

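The wrist view shows the lever at (283,225) midway between the fingers and radially along −x. The collar is at (283,290), the mark at (368,256), and the boards look undisturbed. Descend and grip.

```bash
python3 -m creep '[[0,0.07,1,0,0,-0.1,0.4],[0,0.07,2,0,0,-0.1,0.4],[0,0.07,3,0,0,-0.1,0.4],[0,0.07,3.7,0,0,-0.1,0.4],[0,0.07,4,0,0,-0.1,0.4],[0,0.07,4,0,0,-0.1,0.4]]' ; python3 p.py; python3 -m creep '[[0,0,0,0,0,0,0.2],[0,0,0,0,0,0,0.1],[0,0,0,0,0,0,0],[0,0,0,0,0,0,0],[0,0,0,0,0,0,0],[0,0,0,0,0,0,0]]' 20; python3 p.py
```

```text
t: 10.88
tcp_pos: [0.5742, 0.0668, 0.0456]
orientation: [-3.14, -0.002, 2.77]
ft_force: [-0.2, 0.2, 0.0]
grip_width: 0.0342
grip_force: 0.0
t 10.88 jig mm [-27.8  74.7] z 0.0456 yaw rel [-3.140e+00 -2.000e-03  3.141e+00] Fjig [-0.3  0.1] 0.0 q7 0.28 w 0.034
t: 11.38
tcp_pos: [0.5762, 0.0678, 0.0485]
orientation: [3.14, 0.002, 2.772]
ft_force: [-0.5, 1.7, 5.6]
grip_width: 0.0116
grip_force: 26.0
t 11.38 jig mm [-26.4  76.3] z 0.0485 yaw rel [3.140e+00 2.000e-03 3.142e+00] Fjig [-1.   1.4] 5.6 q7 0.28 w 0.012
```

```bash
python3 -m creep '[[-0.01,0.17,0,0,0,1,0],[-0.03,0.33,0,0,0,2,0],[-0.07,0.5,0,0,0,3,0],[-0.12,0.66,0,0,0,4,0],[-0.18,0.81,0,0,0,5,0],[-0.26,0.96,0,0,0,6,0],[-0.35,1.1,0,0,0,7,0],[-0.45,1.23,0,0,0,8,0],[-0.56,1.36,0,0,0,9,0],[-0.56,1.36,0,0,0,9,0]]'; python3 p.py
```

```text
t: 12.22
tcp_pos: [0.6019, 0.0947, 0.0485]
orientation: [3.139, 0.0, 1.983]
ft_force: [0.6, 1.5, 7.9]
grip_width: 0.0113
grip_force: 26.2
t 12.22 jig mm [-12.2 110.6] z 0.0485 yaw rel [3.139 0.    2.353] Fjig [-0.   1.6] 7.9 q7 -0.45 w 0.011
```

```bash
python3 -m creep '[[-0.01,0.17,0,0,0,1,0],[-0.03,0.33,0,0,0,2,0],[-0.07,0.5,0,0,0,3,0],[-0.12,0.66,0,0,0,4,0],[-0.18,0.81,0,0,0,5,0],[-0.26,0.96,0,0,0,6,0],[-0.35,1.1,0,0,0,7,0],[-0.45,1.23,0,0,0,8,0],[-0.56,1.36,0,0,0,9.1,0],[-0.56,1.36,0,0,0,9.1,0],[-0.56,1.36,0,0,0,9.1,0]]'; python3 p.py
```

```text
t: 13.13
tcp_pos: [0.6387, 0.0953, 0.0485]
orientation: [3.139, -0.002, 1.195]
ft_force: [1.3, 1.5, 6.0]
grip_width: 0.0114
grip_force: 26.0
t 13.13 jig mm [ 21.9 124.5] z 0.0485 yaw rel [ 3.139e+00 -2.000e-03  1.566e+00] Fjig [0.6 1.9] 6.0 q7 -1.12 w 0.011
```

Release by opening part way, lift, and check.

```bash
python3 -m creep '[[0,0,0,0,0,0,0.15],[0,0,0,0,0,0,0.3],[0,0,0,0,0,0,0.3],[0,0,0,0,0,0,0.3],[0,0,-0.6,0,0,0,0.3],[0,0,-2,0,0,0,0.3],[-0.8,0,-3.4,0,0,0,0.3],[-2.4,0,-4.8,0,0,0,0.3],[-4,0,-6,0,0,0,0.3],[-5.5,0,-6,0,0,0,0.3],[-6.5,0,-6,0,0,0,0.3],[-6.5,0,-6,0,0,0,0.3]]'; python3 p.py; python3 edges.py
python3 - <<'E'
from h import *
s=arm.snapshot("wrist"); cv2.imwrite("pics/i.png",s["frame"])
s,Pt,G=wcloud()
m=(G[...,2]>62)&(G[...,2]<74)&(G[...,1]>104)&(G[...,1]<150)&(abs(G[...,0]-20)<40)&(Pt[...,2]>.02)
k=G[m][:,:2].astype(np.float32); print("lever",len(k), cv2.minAreaRect(k) if len(k)>9 else "")
E
```

```text
t: 14.13
tcp_pos: [0.5753, -0.067, 0.198]
orientation: [3.14, 0.007, 1.18]
ft_force: [-0.1, -1.0, -0.7]
grip_width: 0.0256
grip_force: 0.0
t 14.13 jig mm [ 21.6 -49.8] z 0.198 yaw rel [3.14  0.007 1.551] Fjig [ 0.2 -1. ] -0.7 q7 -0.78 w 0.026
y -95 x [-28.9  69.7]
y -80 x [-28.8  70. ]
y -65 x [-29.   69.7]
y -50 x [-28.8  70.3]
y -35 x [-28.7  69.9]
y -20 x [-28.4  70.3]
y -5 x [-28.6  70. ]
y 10 x [-28.8  70.4]
x -20 y [-95.9  32.5]
x -5 y [-95.9  32.2]
x 10 y [-96.6  32. ]
x 25 y [-96.1  -3.3]
x 40 y [-96.2  32.1]
x 55 y [-96.6  32.5]
z 20 0 
z 28 0 
far fence x [67.3 76.  81.1]
lever 0
```

View pics/i.png

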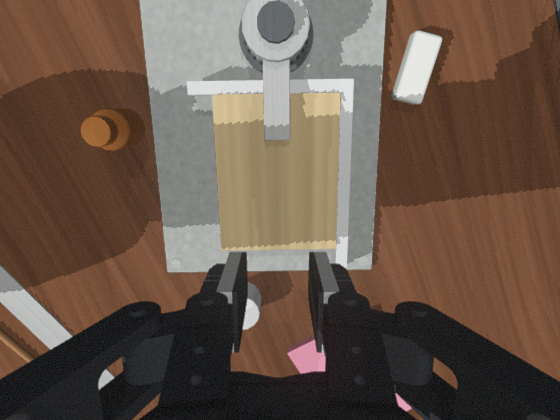

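The wrist view shows the stack flush, filling (215–340, 93–248). The tongue runs straight from the collar at (276,20) over the boards to (277,138). I'll check its angle numerically, settle, and hand in.

```bash
python3 -m creep '[[0,0,0,0,0,0,0.3],[0,0,0,0,0,0,0.3],[0,0,0,0,0,0,0.3],[0,0,0,0,0,0,0.3]]' >/dev/null
python3 - <<'E'
from h import *
s,Pt,G=wcloud()
m=(G[...,2]>47)&(G[...,2]<56)&(abs(G[...,0]-20)<30)&(G[...,1]<48)&(G[...,1]>-15)
k=G[m];p=[]
for y in range(0,46,5):
    b=k[abs(k[:,1]-y)<2.5]
    if len(b)>20:p.append((y,np.percentile(b[:,0],[2,98]).mean()))
p=np.array(p);print(p.round(1).tolist(),"angle",np.polyfit(p[:,0],p[:,1],1)[0])
j=np.load("jig.npz");r=(k[:,:2].mean(0)-[20+1,75+3]);print("from axis",np.arctan2(r[0],-r[1]))
E
```

```text
[[0.0, 21.0], [5.0, 21.4], [10.0, 21.4], [15.0, 21.4], [20.0, 21.4], [25.0, 21.0], [30.0, 21.0], [35.0, 21.1], [40.0, 21.1], [45.0, 21.1]] angle -0.004333601792707618
from axis 0.0036445034480405
```

```bash
python3 -c "
from rig import arm
print(arm.hand_in())"
```

```text
the job is handed in; nothing more can be done
None
```

I handed in the job with the three boards measuring flush against both fences and the collar within about 0.005 rad of the locked mark; no bystander was seen to move, and the hand-in call returned no verdict.

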